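# Half-exposure of a tube carrier in a light-exposure unit

### The arm

A 7-joint arm with a two-finger parallel gripper is mounted at the origin on the work surface. World frame = base frame: x ahead of the robot, y to its left, z up, the work surface at z = 0. Lengths are in m, angles in rad, forces in N, time in s.
With the tool pointing down it reaches from about 0.4 to 0.85 m from the base axis. Payload 10.4 kg.
Tool frame: the origin (TCP) lies at the very end of the fingers, on their centre line; the grasp point (between the pads) lies 19 mm behind it; z points along the fingers, y is the direction in which the jaws open and shut (so a half turn about z gives the same grasp; the last joint's range is limited). The gripper opens to 87 mm and grips with 3 to 60 N. Pads are 19 mm wide; open, the fingers measure 117 mm over their backs; the gripper's body (75 mm by 190 mm) begins 51 mm behind the grasp point.
Start: joints at [1.234, 0.332, -0.065, 1.46, 0.022, 1.35, -0.088], TCP at [0.193, -0.594, 0.223] pointing down, gripper open.
Joint ranges: [-2.6, 2.6], [-0.5, 2.12], [-1.47, 1.34], [0.16, 2.42], [-1.27, 4.41], [0.06, 2.06], [-2.6, 2.6]. Speed limits (rad/s): [2.22, 2.22, 2.79, 2.79, 3.14, 3.14, 3.14].

### API

Orientations are given as a unit quaternion [x, y, z, w].
In Python, from bench import r gives the robot as it stands.
- The arm moves only by the shell command python3 -m crank 'ROWS' [FORCE]. ROWS is JSON, a list of rows, each a list of 3 entries, a list of its own where there are three numbers: the opening, from -1 (shut) to 1 (fully open), so that 0 is half open, then the shift along the tool's x, y, z in mm, then the turn about the tool's z in degrees. A call has 1 to 12 rows; each row is the pose to reach, as a shift and turn from the pose commanded when the call began, along the tool's axes at that moment; what a row does not reach only later rows make up. A row lasts 1/12 s, in which the tool goes at most 41.7 mm and 7.16 degrees, less where a joint would pass 70% of its speed; a pose out of reach is approached as far as the arm can. A call with a gripper value outside its range is refused whole. The fingers move at their own pace and stop on an object; FORCE is the grip in N (left out, the last holds). Time passes only in rows, so rows that repeat a pose let the fingers close. It gives the time, the measured TCP pose, the force and the opening at its end, in the units of the state.
- r.read_state(): the state, without advancing time (a new reading comes with each control period).
- r.camera(name): name is "scene" or "top" or "wrist"; returns a dict with "pixels" (400x640x3 uint8, red, green, blue), "fov_y" (degrees; the focal length in pixels is half the picture's height over the tangent of half this angle, whatever the lens; pixels are square), "cx", "cy" (the principal point, pixels), "cam_to_world" (4x4, takes a point from camera to world coordinates). Camera axes: x right, y down, z forward; pixel columns grow to the right and rows downward; lengths in m; the calibration is good to about 2 mm. The wrist camera is an equidistant fisheye: a pixel r from the principal point sees the ray r / f radians off the axis. A picture is of the moment at which its call begins. There is no depth.
- r.close_job(): hands the job in, once; it reports no verdict.
The state is a dict: "time": time; "joint_positions": joint angles; "joint_vel": joint speeds; "joint_torque": joint torques, N m; "ee_pos": TCP position; "eef_rot": TCP orientation; "ft_force": force on the tool from outside, world axes, zero at the start; "torque": the same for the moment, N m; "width": finger opening in m.
Only numpy, scipy, OpenCV 4.12 (cv2) and the standard library are available. Lean on these libraries where they do the work, as an engineer would, in place of code of your own. Each camera call takes 0.05 s, during which the arm holds its last target.

### The job

The tubes in the light-exposure unit are to get light on their two front rows only, the two rear rows staying dark as the control. Slide the guard window fully shut over the tubes first; only then draw the spring-closed shutter by its upright tab to the half mark of its scale, never letting it run well past half, and finish while still holding it steady there against its spring. Leave the tube carrier and everything else about the bench where it is.

Things in the scene. Friction and masses are not known exactly. Their poses are not given: they have to be found in the camera images.
- unit: White bench-top unit, 340 (x) by 370 (y) by 115 mm high, fixed. Origin: centre of its underside; x points from its front (robot side) to its back, y left, z up. Flat deck at z = 115 mm: left, a well of tubes under a sliding window between low tracks; right, the shutter tab in a slot, clear for 60 mm before and behind; beyond it a lying spring barrel (y = -150, x -12 to 118 mm, 23 mm high).
- window (a joint): Guard window, a clear pane in a grey frame: how far it stands open, in m. 0 = fully shut (front stop), 0.100 = fully open; it opens towards the unit's +x and shuts towards -x. It slides with about 1.5 N of friction and stays where it is left.
- window_pull (a point): Centre of the window's bar pull: bar along the unit's y, 100 long, 12 wide (x), 12 mm high, on two 12 mm posts 80 mm apart, on the front edge of the window frame. Its top is 6 mm above this point, the frame 28 mm below. Window shut: at (-114, 50, 153.5) mm in the unit's frame; it moves along x with the window. Axes as the unit's.
- shutter (a joint): Shutter opening in m. 0 = shut (where its spring keeps it), 0.040 = half (blade's edge between the second and third tube rows), 0.080 = fully open (stop). It opens towards the unit's +x. Spring force towards shut: 3 N at 0, rising by 1.2 N per 10 mm (7.8 N at half); it springs shut when let go.
- shutter_tab (a point): Centre of the shutter's upright steel tab, 10 (unit's x) by 28 (y) by 36 mm high; top 18 mm above this point, deck 24 mm below. It stands on a 12 mm wide (x) arm, top 9 mm over the deck, running right (-y) to the spring rod. Shutter shut: at (-102, -105, 139) mm in the unit's frame; it moves along x with the shutter. Axes as the unit's.
- scale_half (a point): Half mark: the middle and longest of five black lines on the aluminium scale plate on the deck, between window track and tab, 32 mm left (+y) of the tab's line of travel. The shutter is at half when the tab's centre (and the pointer on its left foot) has the same x in the unit's frame as this point. At deck height.
- carrier_center (a point): Tube carrier in the unit's well, clear plastic, 86 (x) by 128 (y) by 38 mm, with 24 small white tubes in 4 rows of 6 at 18 mm pitch; this point is 30 mm above its foot. Loose in its well; leave it.
- pen_center (a point): Marker pen, 130 mm long, 12 mm thick, lying on the unit's deck left of the window. Centre, half-way up. Bystander.
- timer_center (a point): Flat grey bench timer, 44 by 80 by 18 mm, on the unit's deck at the back, behind the window's track. Centre, half-way up. Bystander.
- tip_box_center (a point): Box of pipette tips, 85 by 122 by 67 mm, on the bench left of the unit. Centre, half-way up. Bystander.
- tube_rack_center (a point): White tube rack, 60 by 110 by 48 mm, on the bench right of the unit. Point 22 mm up its centre. Bystander.
- beaker_center (a point): Empty plastic beaker, 76 mm across, 95 mm high, on the bench right of the unit. Centre, half-way up. Bystander.
- reagent_center (a point): White reagent bottle, 56 mm across, 125 mm high, on the bench left of the unit. Centre, half-way up. Bystander.

How it is judged:
By the outcome, as a careful person would: the job done as asked, in the order asked, and still so for the second after the job is handed in, while the arm keeps its last pose, push and grip.
It also fails if it takes over 48 s, if anything falls off the work surface, if the arm or the gripper's body presses on something with over 40 N, if the wrist force passes 120 N, or if a joint passes its speed limit or range.

## Working session

There is one attempt and no reset: what is moved stays moved. The work goes in short steps, Python scripts to look and compute and a shell command to move; the robot and the scene stay as the last step left them, time stands still between calls to the robot, and variables do not carry over. Pictures are saved under pics/ and viewed, and the job is handed in when it is done.

```bash
ls; mkdir -p pics
python3 - <<'E'
from bench import r
import cv2,numpy as np
s=r.read_state();print(s)
for n in("scene","top"):
    c=r.camera(n);cv2.imwrite(f"pics/{n}0.png",cv2.cvtColor(c["pixels"],cv2.COLOR_RGB2BGR));print(n,c["fov_y"],c["cx"],c["cy"],c["cam_to_world"])
E
```

```text
pics
{'time': 0.0, 'joint_positions': array([ 1.23440932,  0.33290137, -0.06467521,  1.46095496,  0.02158884,
        1.34991081, -0.08849226]), 'joint_vel': array([ 0.00202803, -0.0009865 ,  0.00097479,  0.00015147,  0.00028794,
       -0.00101941,  0.00111963]), 'joint_torque': array([ 3.48436342e-04, -6.23251677e+01,  2.51837861e-02, -3.89902925e+01,
       -6.11083279e-02,  3.94601596e-02,  1.74760989e-04]), 'ee_pos': array([ 0.19277401, -0.59410781,  0.22172895]), 'eef_rot': array([ 9.87716926e-01,  1.56252126e-01, -1.48213170e-04, -7.24799233e-04]), 'ft_force': array([ 0.64001784, -0.69349094, -0.21309944]), 'torque': array([-0.04584057, -0.0213029 ,  0.00834943]), 'width': 0.08723782726862037}
scene 52.08997946519983 317.6632183106697 196.975257305695 [[-0.56445989  0.52201951 -0.63943777  1.22986921]
 [ 0.82518151  0.3769809  -0.42066718  0.49084283]
 [ 0.02145935 -0.76510197 -0.64355145  0.80491359]
 [ 0.          0.          0.          1.        ]]
top 54.978796766843026 318.0162800581008 199.2992807214085 [[ 0.01943191 -0.99743131  0.06894326  0.47655305]
 [-0.99978211 -0.01991097 -0.00626819  0.0253679 ]
 [ 0.00762482 -0.06880643 -0.99760089  1.01981807]
 [ 0.          0.          0.          1.        ]]
```

View pics/scene0.png

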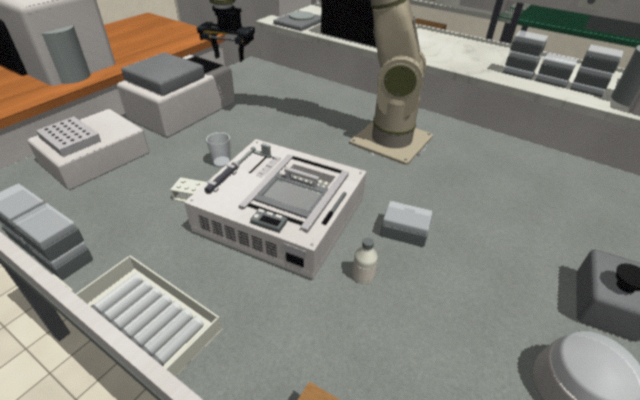

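View pics/top0.png

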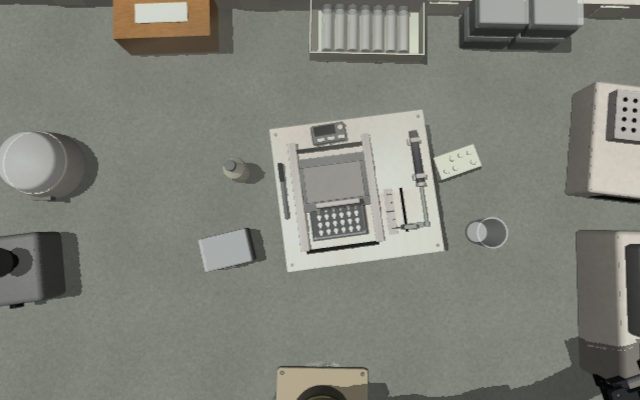

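Top view: unit corners at about (270,129), (424,110), (443,250) and (289,271), with the tab near (408,227). I'll zoom in for detail.

```bash
cat > h.py <<'E'
import numpy as np,cv2
from bench import r
def cam(n):
    c=r.camera(n);c["f"]=200/np.tan(np.radians(c["fov_y"])/2);return c
def ray(c,u,v):
    T=np.array(c["cam_to_world"]);x=(u-c["cx"]);y=(v-c["cy"])
    if c.get("fish"):
        rr=np.hypot(x,y);t=rr/c["f"];d=np.array([np.sin(t)*x/rr,np.sin(t)*y/rr,np.cos(t)])
    else: d=np.array([x/c["f"],y/c["f"],1])
    return T[:3,3],T[:3,:3]@d
def onz(c,u,v,z):
    o,d=ray(c,u,v);return o+d*(z-o[2])/d[2]
def proj(c,p):
    T=np.array(c["cam_to_world"]);q=T[:3,:3].T@(np.array(p)-T[:3,3])
    if c.get("fish"):
        rr=np.hypot(q[0],q[1]);t=np.arctan2(rr,q[2]);return c["cx"]+c["f"]*t*q[0]/rr,c["cy"]+c["f"]*t*q[1]/rr
    return c["cx"]+c["f"]*q[0]/q[2],c["cy"]+c["f"]*q[1]/q[2]
E
python3 - <<'E'
from h import *
c=cam("top");p=cv2.cvtColor(c["pixels"],cv2.COLOR_RGB2BGR)
cv2.imwrite("pics/topz.png",cv2.resize(p[100:280,260:450],None,fx=3.3,fy=3.3,interpolation=cv2.INTER_CUBIC))
g=cv2.cvtColor(p,cv2.COLOR_BGR2GRAY)
m=(g>185).astype(np.uint8)
m[:, :255]=0; m[:,460:]=0; m[:90]=0;m[290:]=0
m=cv2.morphologyEx(m,cv2.MORPH_OPEN,np.ones((3,3)))
cs,_=cv2.findContours(m,cv2.RETR_EXTERNAL,cv2.CHAIN_APPROX_NONE)
k=max(cs,key=cv2.contourArea);R=cv2.minAreaRect(k);b=cv2.boxPoints(R);print(R);print(cv2.approxPolyDP(cv2.convexHull(k),8,True)[:,0])
w=np.array([onz(c,*q,.115) for q in b]);print(w)
print(np.linalg.norm(w-np.roll(w,1,0),axis=1),w.mean(0))
c=cam("scene");p=cv2.cvtColor(c["pixels"],cv2.COLOR_RGB2BGR)
cv2.imwrite("pics/scz.png",cv2.resize(p[130:280,170:380],None,fx=3.5,fy=3.5,interpolation=cv2.INTER_CUBIC))
E
```

```text
((356.0044860839844, 190.3011474609375), (143.39231872558594, 157.054443359375), 82.63195037841797)
[[421 110]
 [442 250]
 [288 271]
 [270 130]]
[[ 0.70430196  0.14010322  0.115     ]
 [ 0.76142243 -0.23245863  0.115     ]
 [ 0.42271526 -0.27574146  0.115     ]
 [ 0.36925506  0.08786154  0.115     ]]
[0.33909529 0.37691521 0.34146148 0.3675121 ] [ 0.56442368 -0.07005883  0.115     ]
```

View pics/topz.png

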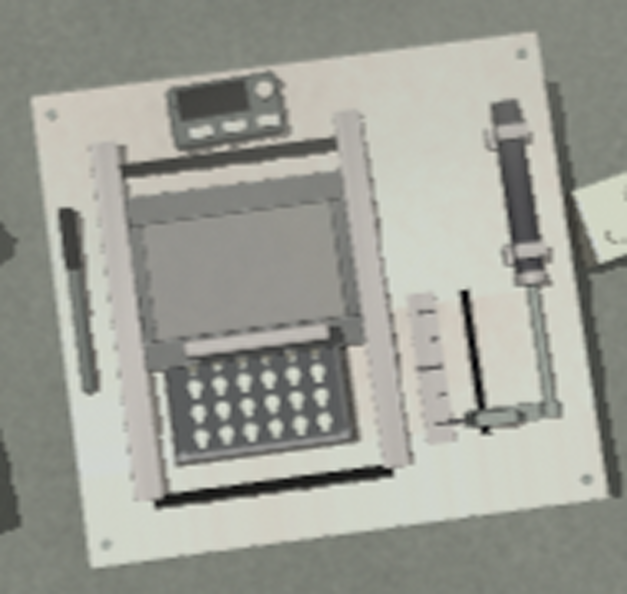

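View pics/scz.png

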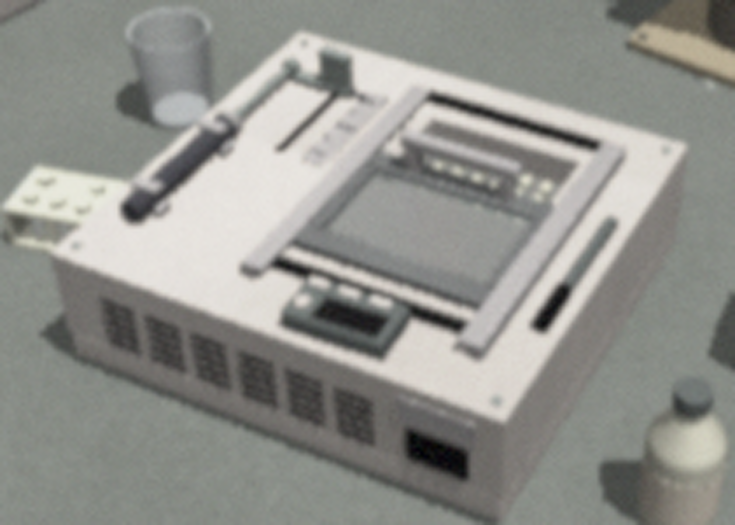

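Zoom coordinates: pull bar from (187,347) to (337,327), tab top at (498,416), half mark at (431,368), deck corners at (31,98), (537,33), (607,497) and (92,567). The window is about half-way open or more, and the shutter is shut.

Run:
```python
from h import *
c=cam("top")
Z=lambda u,v,z:onz(c,260+(u+.5)/3.3-.5,100+(v+.5)/3.3-.5,z)
W=np.array([Z(*q,.115) for q in[(31,98),(537,33),(607,497),(92,567)]])[:,:2]
L=np.array([(.17,.185),(.17,-.185),(-.17,-.185),(-.17,.185)])
wm=W.mean(0);A=W-wm
yaw=np.arctan2((L[:,0]*A[:,1]-L[:,1]*A[:,0]).sum(),(L*A).sum())
R=np.array([[np.cos(yaw),-np.sin(yaw)],[np.sin(yaw),np.cos(yaw)]])
print(np.degrees(yaw),wm,"res mm",(A-L@R.T)*1e3)
for n,q in dict(pullL=(187,347,.1595),pullR=(337,327,.1595),tab=(498,416,.157),half=(431,368,.115),scaletop=(427,310,.115),scalebot=(436,425,.115)).items():
    p=Z(*q);print(n,p.round(4),"unit mm",((p[:2]-wm)@R*1e3).round(1))
for n,l in dict(tab=(-.102,-.105),half=(-.062,-.073),pullshut=(-.114,.05)).items(): print(n,wm+R@np.array(l))
s=r.read_state();print(s["ee_pos"])
from scipy.spatial.transform import Rotation as Q
print(Q.from_quat(s["eef_rot"]).as_matrix().round(3))
```

```text
8.702017156665711 [ 0.56466286 -0.06916316] res mm [[-0.60460054  0.39775437]
 [-0.6803658  -0.5830681 ]
 [ 0.63684173  0.79922931]
 [ 0.6481246  -0.61391558]]
pullL [0.5236 0.0235 0.1595] unit mm [-26.6  97.8]
pullR [ 0.5392 -0.0783  0.1595] unit mm [-26.5  -5.1]
tab [ 0.4809 -0.1888  0.157 ] unit mm [-100.9 -105.6]
half [ 0.5144 -0.1512  0.115 ] unit mm [-62.1 -73.5]
scaletop [ 0.556 -0.148  0.115] unit mm [-20.5 -76.7]
scalebot [ 0.4739 -0.155   0.115 ] unit mm [-102.7  -71.1]
tab [ 0.47972306 -0.18838661]
half [ 0.51442115 -0.15070316]
pullshut [ 0.44441038 -0.03698643]
[ 0.19287004 -0.59433903  0.22219021]
[[ 0.951  0.309 -0.   ]
 [ 0.309 -0.951  0.001]
 [-0.    -0.001 -1.   ]]
```

Measurements agree: residuals are under 1 mm, the tab and half mark match their nominal positions, and the pull stands about 87 mm open. First I'll move above the pull, turning the jaws along the unit's x.

```bash
python3 -m crank '[[0,[10,-9,-10],-3],[0,[30,-26,-20],-9],[0,[60,-52,-30],-16],[0,[90,-78,-30],-23],[0,[120,-105,-30],-30],[0,[150,-131,-30],-37],[0,[180,-157,-30],-44],[0,[210,-183,-30],-51],[0,[240,-210,-30],-58],[0,[270,-236,-30],-65],[0,[300,-262,-30],-72],[0,[330,-288,-30],-80.7]]' 20
python3 - <<'E'
from h import *
from scipy.spatial.transform import Rotation as Q
s=r.read_state();M=Q.from_quat(s["eef_rot"]).as_matrix();print(M.round(3),s["ee_pos"],s["joint_positions"].round(2))
print(M.T@(np.array([.5314,-.0274,.255])-s["ee_pos"])*1e3)
E
```

```text
time: 1.25
ee_pos: [0.4185, -0.2169, 0.2528]
eef_rot: [0.66, 0.752, -0.0, 0.0]
ft_force: [1.0, -0.7, 0.7]
width: 0.0437
[[-0.13   0.992  0.   ]
 [ 0.992  0.13  -0.001]
 [-0.001  0.    -1.   ]] [ 0.41845487 -0.21689089  0.2527616 ] [ 0.88  0.   -0.5   1.78  0.    1.36  0.52]
[173.18815674 136.63369823  -2.34578864]
```

```bash
python3 -m crank '[[0,[15,12,0],0],[0,[43,35,0],0],[0,[73,60,0],0],[0,[103,85,0],0],[0,[133,110,0],0],[0,[158,130,0],0],[0,[171,141,0],0],[0,[171,141,0],0],[0,[171,141,0],0]]'
python3 - <<'E'
from h import *
from scipy.spatial.transform import Rotation as Q
s=r.read_state();M=Q.from_quat(s["eef_rot"]).as_matrix();print(M.round(3),s["ee_pos"],s["joint_positions"].round(2))
c=cam("wrist");c["fish"]=1;print(c["fov_y"])
p=cv2.cvtColor(c["pixels"],cv2.COLOR_RGB2BGR)
cv2.imwrite("pics/w1raw.png",p)
for u,v,z in[(-26.5,50,.1595)]:
  a=np.radians(8.7);q=[.56466+u/1e3*np.cos(a)-v/1e3*np.sin(a),-.06916+u/1e3*np.sin(a)+v/1e3*np.cos(a),z];print(q,proj(c,q))
E
```

```text
time: 2.0
ee_pos: [0.5366, -0.0308, 0.2522]
eef_rot: [0.661, 0.75, -0.0, -0.0]
ft_force: [-0.6, -0.5, -0.0]
width: 0.0435
[[-0.126  0.992 -0.001]
 [ 0.992  0.126  0.   ]
 [ 0.    -0.001 -1.   ]] [ 0.53658524 -0.03078216  0.25224765] [ 0.59  0.19 -0.7   1.62  0.12  1.38  0.01]
65.70646984690485
[np.float64(0.530901870987209), np.float64(-0.02374371739611713), 0.1595] (np.float64(314.2466070432702), np.float64(196.34305215887662))
```

View pics/w1raw.png

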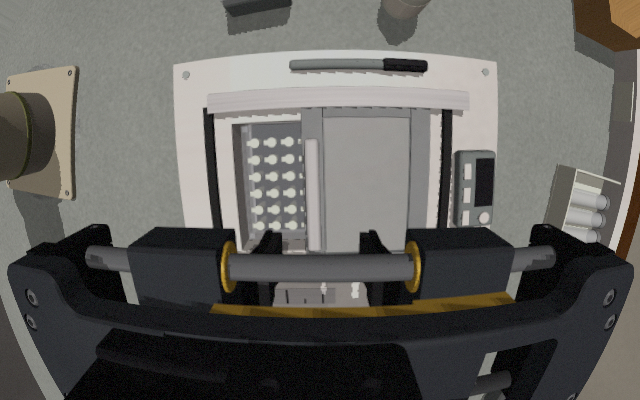

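Wrist view: the pull bar runs down columns ~305–318, rows 138–250, and the fingers sit at columns ~265 and ~375. The turn is 1.4° short.

Run:
```python
from h import *
from scipy.spatial.transform import Rotation as Q
s=r.read_state();M=Q.from_quat(s["eef_rot"]).as_matrix();print(s["ee_pos"],np.degrees(np.arctan2(M[1,1],M[0,1])))
c=cam("wrist");c["fish"]=1
for q in[(306,145),(318,145),(312,145),(312,195),(313,240)]: print(q,onz(c,*q,.1595).round(4))
print(M.T@(np.array([.5312,-.0265,.1345])-s["ee_pos"])*1e3)
```

```text
[ 0.53631273 -0.03213449  0.25230722] 7.135440143541792
(306, 145) [0.5187 0.017  0.1595]
(318, 145) [0.5285 0.0181 0.1595]
(312, 145) [0.5236 0.0175 0.1595]
(312, 195) [ 0.5286 -0.0242  0.1595]
(313, 240) [ 0.5342 -0.0644  0.1595]
[  6.25369755  -4.30207169 117.80836683]
```

```bash
python3 -m crank '[[0,[6,-5.5,5],-1.4],[0,[6,-5.5,25],-1.4],[0,[6,-5.5,50],-1.4],[0,[6,-5.5,75],-1.4],[0,[6,-5.5,95],-1.4],[0,[6,-5.5,110],-1.4],[0,[6,-5.5,116],-1.4],[0,[6,-5.5,116],-1.4],[0,[6,-5.5,116],-1.4]]'; python3 -m crank '[[-0.3,[0,0,0],0],[-0.6,[0,0,0],0],[-1,[0,0,0],0],[-1,[0,0,0],0],[-1,[0,0,0],0],[-1,[0,0,0],0],[-1,[0,0,0],0]]' 15
python3 - <<'E'
from h import *
from scipy.spatial.transform import Rotation as Q
s=r.read_state();M=Q.from_quat(s["eef_rot"]).as_matrix();print(s["ee_pos"],np.degrees(np.arctan2(M[1,1],M[0,1])))
c=cam("top");p=cv2.cvtColor(c["pixels"],cv2.COLOR_RGB2BGR)
w=cam("wrist");q=cv2.cvtColor(w["pixels"],cv2.COLOR_RGB2BGR)
cv2.imwrite("pics/g2.png",np.vstack([cv2.resize(p[100:280,260:450],None,fx=1.6,fy=1.6),np.zeros((0,304,3),np.uint8)]));cv2.imwrite("pics/g2w.png",q)
E
```

```text
time: 2.85
ee_pos: [0.5303, -0.0266, 0.1371]
eef_rot: [0.653, 0.758, 0.0, 0.0]
ft_force: [0.2, 0.5, 0.5]
width: 0.0437
time: 3.43
ee_pos: [0.5304, -0.0262, 0.1367]
eef_rot: [0.652, 0.758, -0.0, 0.0]
ft_force: [-0.3, -0.1, 2.2]
width: 0.012
[ 0.53035883 -0.02624108  0.13666822] 8.545051706570488
```

View pics/g2w.png

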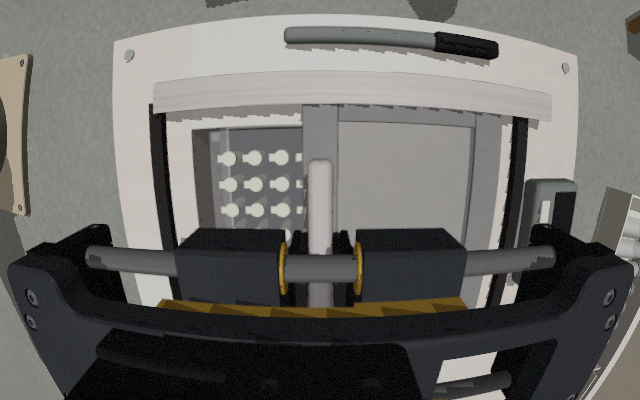

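The bar is gripped, width 12 mm. Estimated opening is 86.6 mm. I'll slide it most of the way, then feel for the stop.

```bash
python3 -m crank '[[-1,[0,-4,0],0],[-1,[0,-12,0],0],[-1,[0,-22,0],0],[-1,[0,-32,0],0],[-1,[0,-42,0],0],[-1,[0,-52,0],0],[-1,[0,-62,0],0],[-1,[0,-70,0],0],[-1,[0,-76,0],0],[-1,[0,-80,0],0],[-1,[0,-80,0],0]]'; python3 -m crank '[[-1,[0,-2,0],0],[-1,[0,-4,0],0],[-1,[0,-6,0],0],[-1,[0,-6,0],0]]';python3 -m crank '[[-1,[0,-1,0],0],[-1,[0,-2,0],0],[-1,[0,-2,0],0],[-1,[0,-2,0],0]]'
```

```text
time: 4.45
ee_pos: [0.4504, -0.0385, 0.1366]
eef_rot: [0.653, 0.758, -0.001, -0.0]
ft_force: [-1.0, -1.4, 2.9]
width: 0.0121
time: 4.78
ee_pos: [0.4453, -0.0392, 0.1366]
eef_rot: [0.653, 0.758, -0.0, 0.0]
ft_force: [-0.6, -3.3, 4.7]
width: 0.0117
time: 5.12
ee_pos: [0.4445, -0.0393, 0.1366]
eef_rot: [0.652, 0.758, 0.001, 0.001]
ft_force: [7.9, -3.4, -2.0]
width: 0.0118
```

```bash
python3 -m crank '[[-1,[0,-1,0],0],[-1,[0,-2,0],0],[-1,[0,-2,0],0],[-1,[0,-2,0],0]]'; python3 -m crank '[[-1,[0,1,0],0],[-1,[0,1.5,0],0]]'; python3 -m crank '[[-0.7,[0,0,0],0],[-0.4,[0,0,0],0],[0,[0,0,0],0],[0,[0,0,0],0],[0,[0,0,-15],0],[0,[0,0,-40],0],[0,[0,0,-70],0],[0,[0,0,-100],0],[0,[0,0,-115],0],[0,[0,0,-115],0]]'
python3 - <<'E'
from h import *
c=cam("top");p=cv2.cvtColor(c["pixels"],cv2.COLOR_RGB2BGR)
w=cam("wrist");q=cv2.cvtColor(w["pixels"],cv2.COLOR_RGB2BGR)
cv2.imwrite("pics/t3.png",cv2.resize(p[100:280,260:450],None,fx=3,fy=3));cv2.imwrite("pics/w3.png",q)
E
```

```text
time: 5.45
ee_pos: [0.4445, -0.0393, 0.1367]
eef_rot: [0.652, 0.758, 0.003, 0.002]
ft_force: [20.7, -3.1, -15.2]
width: 0.0119
time: 5.62
ee_pos: [0.4445, -0.0393, 0.1366]
eef_rot: [0.652, 0.758, 0.001, 0.001]
ft_force: [8.4, -4.0, -1.8]
width: 0.012
time: 6.45
ee_pos: [0.4441, -0.039, 0.2547]
eef_rot: [0.652, 0.758, 0.001, 0.002]
ft_force: [-0.4, 0.1, 0.9]
width: 0.0436
```

View pics/w3.png

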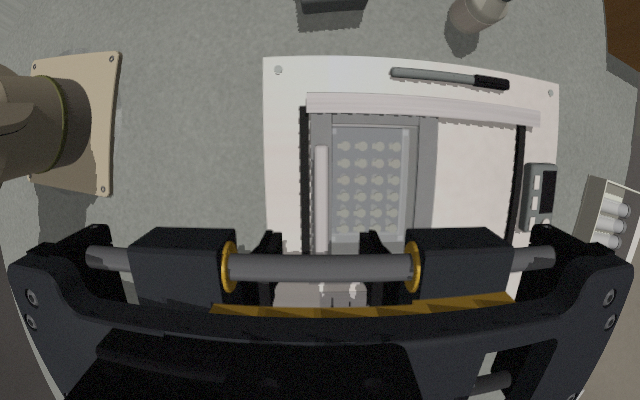

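Wrist view: the pull bar lies on the front frame at column ~321, against the front black rail, and all tube rows are under the pane. The stop was rigid: 20 N gave no more movement. It also fits the unit frame to 0.3 mm. Next I'll hover over the tab.

```bash
python3 -m crank '[[0,[-10,1,0],0],[0,[-30,3,0],0],[0,[-60,5,0],0],[0,[-90,7,0],0],[0,[-120,10,0],0],[0,[-142,12,0],0],[0,[-152.5,12.3,0],0],[0,[-152.5,12.3,0],0],[0,[-152.5,12.3,0],0]]'
python3 - <<'E'
from h import *
c=cam("top");p=cv2.cvtColor(c["pixels"],cv2.COLOR_RGB2BGR)
w=cam("wrist");q=cv2.cvtColor(w["pixels"],cv2.COLOR_RGB2BGR)
cv2.imwrite("pics/t4.png",cv2.resize(p[100:280,260:450],None,fx=3,fy=3));cv2.imwrite("pics/w4.png",q)
s=r.read_state();print(s["ee_pos"])
E
```

```text
time: 7.3
ee_pos: [0.4773, -0.1875, 0.2506]
eef_rot: [0.652, 0.758, 0.0, -0.001]
ft_force: [-0.0, 0.2, -0.8]
width: 0.0434
[ 0.47763585 -0.1865844   0.25137319]
```

View pics/w4.png

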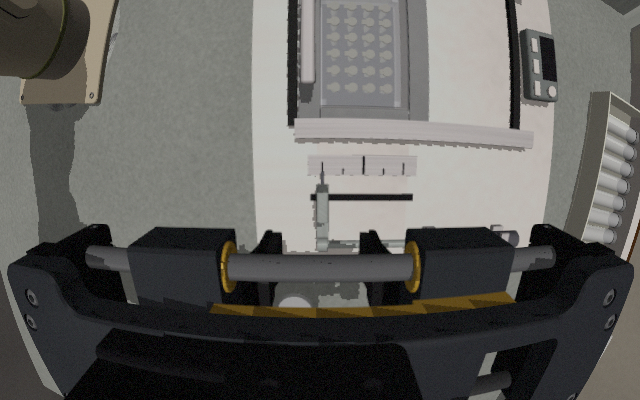

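View pics/t4.png

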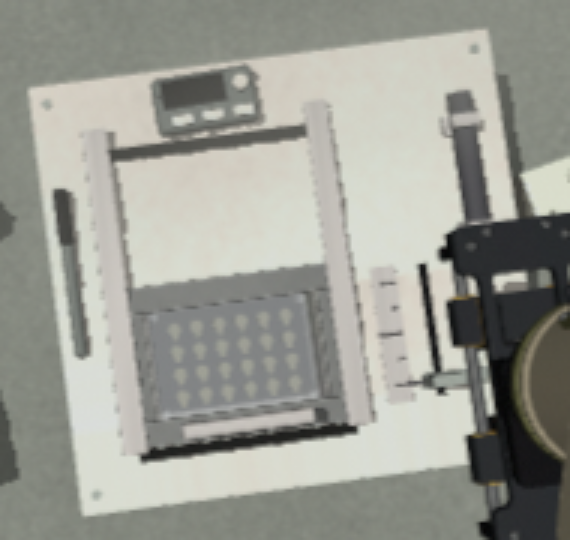

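Run:
```python
from h import *
w=cam("wrist");w["fish"]=1;q=cv2.cvtColor(w["pixels"],cv2.COLOR_RGB2BGR)
cv2.imwrite("pics/w5.png",cv2.resize(q[140:260,260:420],None,fx=5,fy=5,interpolation=cv2.INTER_CUBIC))
s=r.read_state();print(s["ee_pos"],proj(w,[.4797,-.1884,.157]),proj(w,[.4797,-.1884,.115]),proj(w,[.5144,-.1507,.115]))
```

```text
[ 0.47768611 -0.18664348  0.25156011] (np.float64(321.9736537828083), np.float64(207.07315616978582)) (np.float64(321.7196058440197), np.float64(195.92012104847475)) (np.float64(362.8151659666637), np.float64(163.89703284749038))
```

View pics/w5.png

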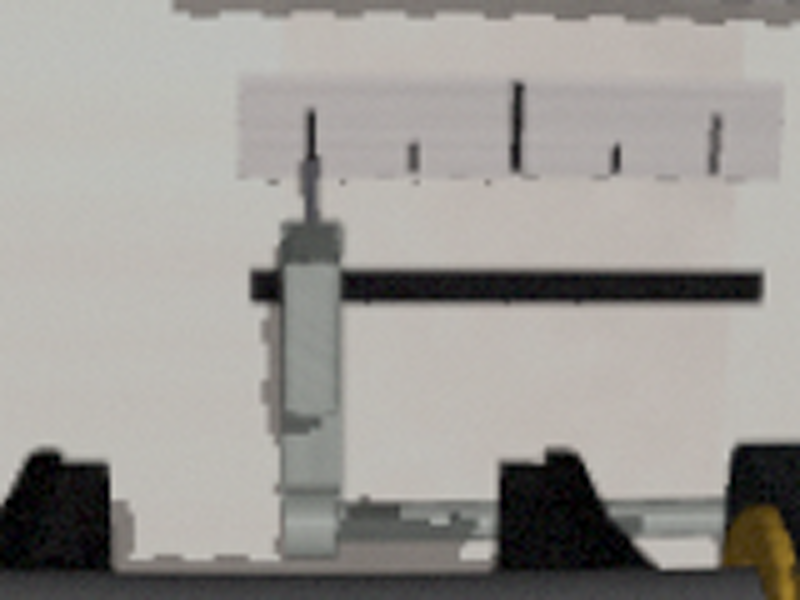

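The tab top is seen at px (322.3,207.8), predicted (322,207). The half mark is seen at (363.3,165), predicted (362.8,164). Now descend and grip.

```bash
python3 -m crank '[[0,[-2,1.7,5],0],[0,[-2,1.7,25],0],[0,[-2,1.7,50],0],[0,[-2,1.7,75],0],[0,[-2,1.7,98],0],[0,[-2,1.7,114],0],[0,[-2,1.7,122],0],[0,[-2,1.7,122],0],[0,[-2,1.7,122],0]]'; python3 -m crank '[[-0.3,[0,0,0],0],[-0.6,[0,0,0],0],[-1,[0,0,0],0],[-1,[0,0,0],0],[-1,[0,0,0],0],[-1,[0,0,0],0],[-1,[0,0,0],0],[-1,[0,0,0],0]]' 40
python3 - <<'E'
from h import *
s=r.read_state();p=s["ee_pos"];print(p,p[:2]@[.9888,.1495],s["ft_force"])
w=cam("wrist");q=cv2.cvtColor(w["pixels"],cv2.COLOR_RGB2BGR)
cv2.imwrite("pics/w6.png",q)
E
```

```text
time: 8.2
ee_pos: [0.4799, -0.1898, 0.13]
eef_rot: [0.652, 0.758, 0.0, 0.0]
ft_force: [0.8, 0.8, 0.9]
width: 0.0434
time: 8.87
ee_pos: [0.4797, -0.1901, 0.1297]
eef_rot: [0.652, 0.758, -0.0, 0.0]
ft_force: [-0.4, -0.6, 1.5]
width: 0.0097
[ 0.47969753 -0.19013736  0.12969087] 0.4458993791908809 [-0.4387637  -0.63509371  1.52913959]
```

View pics/w6.png

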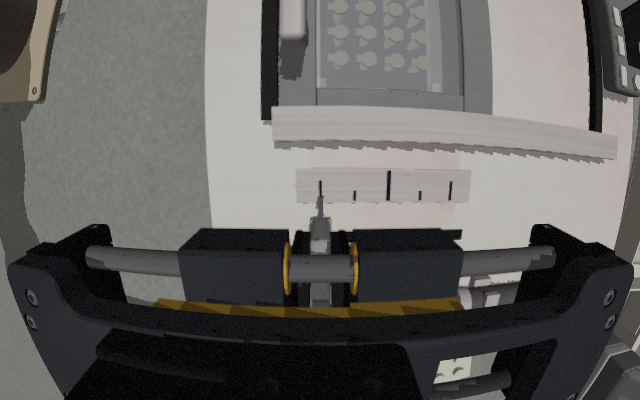

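The tab is gripped, width 9.7 mm, and the pointer at col ~320 sits on the shut line. Draw 35 mm, then check.

```bash
python3 -m crank '[[-1,[0,2,0],0],[-1,[0,6,0],0],[-1,[0,11,0],0],[-1,[0,16,0],0],[-1,[0,21,0],0],[-1,[0,26,0],0],[-1,[0,30,0],0],[-1,[0,33,0],0],[-1,[0,35,0],0],[-1,[0,35,0],0],[-1,[0,35,0],0]]';  python3 - <<'E'
from h import *
s=r.read_state();p=s["ee_pos"];print(p,p[:2]@[.9888,.1495]-.4459,s["ft_force"])
w=cam("wrist");q=cv2.cvtColor(w["pixels"],cv2.COLOR_RGB2BGR)
cv2.imwrite("pics/w7.png",cv2.resize(q[140:260,260:420],None,fx=5,fy=5,interpolation=cv2.INTER_CUBIC))
E
```

```text
time: 9.83
ee_pos: [0.5137, -0.1849, 0.1297]
eef_rot: [0.653, 0.758, -0.001, -0.001]
ft_force: [-6.8, 0.5, 8.3]
width: 0.0095
[ 0.51368656 -0.1849323   0.12969596] 0.0343858907725183 [-6.77087848  0.49297498  8.26006634]
```

View pics/w7.png

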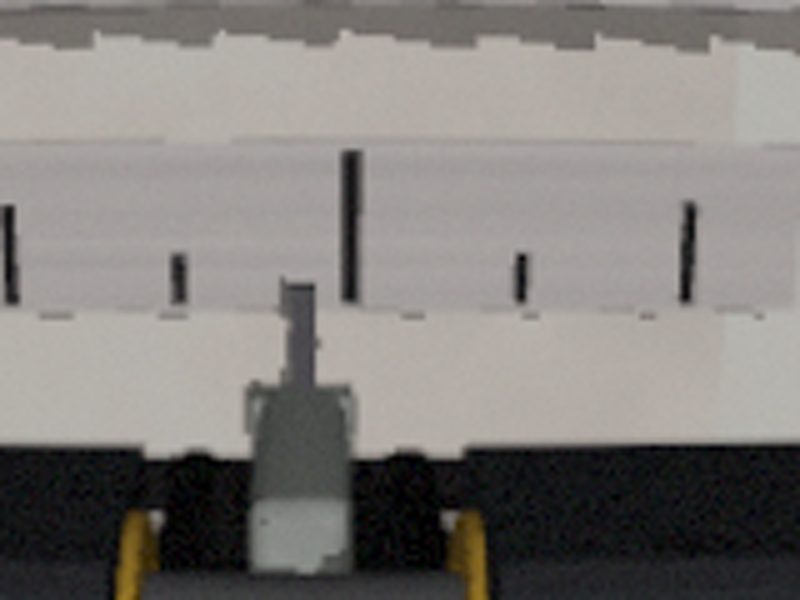

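The pointer is at zoom x≈300 and the half mark at 351, with 8.5 px/mm. So it is 6.0 mm short by eye and 5.6 mm by TCP. Move 5.8 mm.

```bash
python3 -m crank '[[-1,[0,2,0],0],[-1,[0,4,0],0],[-1,[0,5.2,0],0],[-1,[0,5.8,0],0],[-1,[0,5.8,0],0],[-1,[0,5.8,0],0]]';  python3 - <<'E'
from h import *
s=r.read_state();p=s["ee_pos"];print(p,p[:2]@[.9888,.1495]-.4459,s["ft_force"])
w=cam("wrist");q=cv2.cvtColor(w["pixels"],cv2.COLOR_RGB2BGR)
cv2.imwrite("pics/w8.png",cv2.resize(q[140:260,260:420],None,fx=5,fy=5,interpolation=cv2.INTER_CUBIC))
E
```

```text
time: 10.38
ee_pos: [0.5192, -0.1841, 0.1297]
eef_rot: [0.653, 0.758, -0.001, -0.001]
ft_force: [-8.2, 0.4, 8.0]
width: 0.0097
[ 0.51921153 -0.18410158  0.12969081] 0.039973175176721165 [-8.16882093  0.38406386  8.04693271]
```

View pics/w8.png

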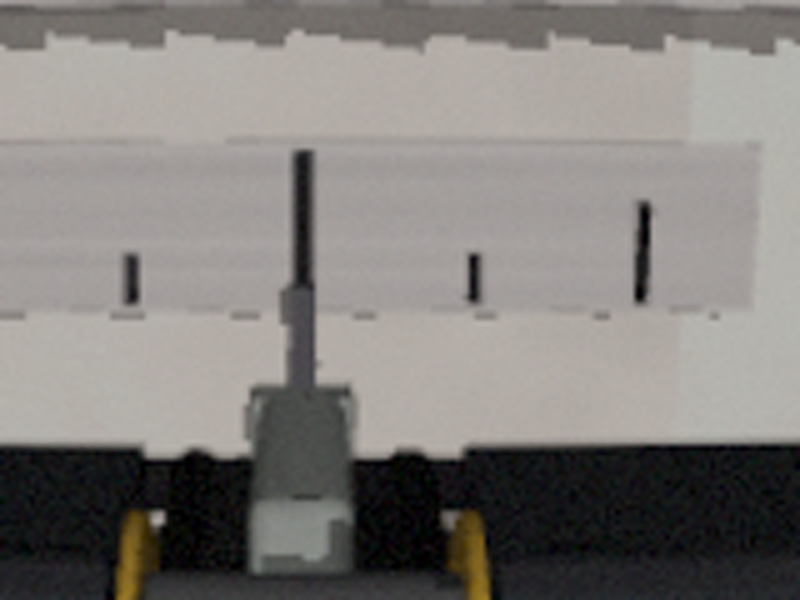

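The pointer (~301) is on the half mark (303), and the TCP travel reads 40.0 mm. I'll hold for a bit to check it is steady and take a last look at the window and bystanders.

```bash
python3 -m crank '[[-1,[0,0,0],0],[-1,[0,0,0],0],[-1,[0,0,0],0],[-1,[0,0,0],0],[-1,[0,0,0],0],[-1,[0,0,0],0],[-1,[0,0,0],0],[-1,[0,0,0],0],[-1,[0,0,0],0],[-1,[0,0,0],0],[-1,[0,0,0],0],[-1,[0,0,0],0]]';  python3 - <<'E'
from h import *
s=r.read_state();p=s["ee_pos"];print(p,p[:2]@[.9888,.1495]-.4459,s["ft_force"],s["width"])
w=cam("wrist");q=cv2.cvtColor(w["pixels"],cv2.COLOR_RGB2BGR)
t=cv2.cvtColor(cam("top")["pixels"],cv2.COLOR_RGB2BGR)
cv2.imwrite("pics/w9.png",np.hstack([cv2.resize(q[140:260,260:420],(400,300)),cv2.resize(t[90:290,200:500],(400,300))]))
E
```

```text
time: 11.43
ee_pos: [0.5192, -0.1841, 0.1297]
eef_rot: [0.653, 0.758, -0.001, -0.001]
ft_force: [-7.6, 0.4, 8.3]
width: 0.0098
[ 0.51918214 -0.1840818   0.1296797 ] 0.039947065968764295 [-7.60509278  0.44598826  8.28342923] 0.009764186288292082
```

View pics/w9.png

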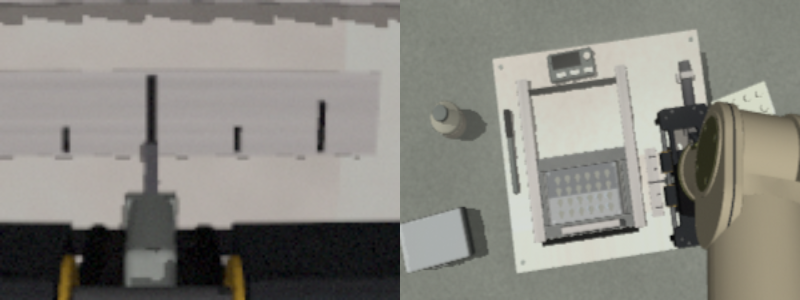

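The pointer is steady on the half mark and the window is still shut. The two front rows are lit and the two rear rows dark. The visible bystanders haven't moved.

```bash
python3 -c "
from bench import r
print(r.close_job())"
```

```text
the job is handed in; nothing more can be done
None
```

The window is fully shut, and the shutter is held at half with the front two tube rows lit and the rear two dark. I handed the job in at about 11.5 s.

- **Window:** I slid it shut first, by its bar pull, about 87 mm to the front stop. Pushing with 20 N moved it no further, and it was still shut in the last top view.
- **Shutter:** I gripped the tab at 40 N and drew it to half in two steps, with no overshoot seen. The TCP travel read 39.95 mm, and the pointer lay on the half mark to within about 0.4 mm.
- **Holding:** It stayed steady for 1 s before handing in. The force along x was about 7.6 N, against 7.8 N expected from the spring at half. There is also a steady vertical reading of about 8 N on the wrist.
- **Bystanders:** The carrier, pen, timer, reagent bottle and tip box looked unmoved in the last views. The arm partly or fully hid the tube rack and beaker in the last picture, so I couldn't check them by eye, but nothing touched them that I know of.
- **Disagreement:** At the 34 mm check, the camera and the TCP reading differed by about 0.4 mm, so I split the difference. No check failed.

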